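Open the pepper mill for refilling

ROBOT

A 7-joint arm with a two-finger parallel gripper is mounted at the origin on a cart in front of the work surface, level with it; the furniture and walls round the work are solid. World frame = base frame: x ahead of the robot, y to its left, z up, the work surface at z = 0. Lengths are in m, angles in rad, forces in N, time in s.
With the tool pointing down it reaches from about 0.425 to 0.925 m from the base axis. Payload 6.8 kg.
Tool frame: the origin (TCP) lies on the front face of the gripper's body, between the roots of the fingers; the fingertips stand 73 mm ahead of it and the grasp point (between the pads) lies 54 mm ahead of it (env.nose_length is the distance from the TCP to the fingertips, in m); z points along the fingers, y is the line along which they close (so a half turn about z gives the same grasp; the last joint's range is limited). The gripper opens to 85 mm and grips with 20 to 120 N. Pads are 22 mm wide; open, the fingers measure 114 mm over their backs; the gripper's body (76 mm by 85 mm) begins 54 mm behind the grasp point. The pads swing forward as they close: fully open they stand 13 mm farther back than shut.
Start: joints at [-1.419, 0.477, 0.022, 1.555, -0.011, 1.109, -0.083], TCP at [0.173, 0.652, 0.304] pointing down, gripper open.
Joint ranges: [-2.96, 2.96], [-0.34, 2.1], [-1.41, 1.46], [0.24, 2.44], [-1.37, 4.51], [0.17, 1.92], [-2.96, 2.96]. Speed limits (rad/s): [2.39, 2.39, 3.14, 3.14, 3.14, 3.14, 3.14].

INTERFACE

Orientations are given as a unit quaternion [w, x, y, z].
In Python, from cell import env, kin, camera, calibration, job gives the robot as it stands. The module is installed in compiled form; this text tells all that it offers. Calls block until the motion is done:
- env.reach(position, orientation): joint-space move of the TCP to a pose.
- env.movel(position, velocity=0.15, rot=None, stop_force=None): straight line of the TCP; rot=None keeps the orientation; velocity is the mean speed in m/s. With stop_force (N) it stops when the force on the tool has changed by that much, and returns True; else False.
- env.goto_joints(angles): joint-space move.
- env.grip(opening, f_grip=None): finger opening in m; f_grip is the grip in N (None keeps the last); returns when the fingers have stopped.
- env.dwell(seconds).
- kin.inverse_kinematics(position, orientation): joint angles nearest the present ones, or None.
- env.get_state(): the state.
- camera(name): name is "scene" or "top" or "wrist"; returns (picture, depth): 480x640x3 uint8, blue, green, red; 480x640 float32, m along the optical axis (not along the pixel's ray), 0 where there is no reading.
- calibration(name): a dict with "fx", "fy", "cx", "cy" (pixels), "k1" (the pictures are not rectified: a ray, as slopes to the right and down, at radius r is drawn at 1 + k1 r^2 times it, then the intrinsics apply), "rvec" (rotation vector, rad) and "tvec" (3), from world to camera coordinates, as OpenCV has them. Camera axes: x right, y down, z forward; pixel columns grow to the right and rows downward; lengths in m; the calibration is good to about 2 mm. A picture is of the moment at which its call begins: read the wrist's pose just before it. calibration takes no time and is no camera call; for the wrist camera it gives the pose at the moment of the call.
A pose or a line that the arm cannot do raises env.PlanningError and nothing moves.
- job.job_done(): hands the job in; it is judged then, once.
The state is a dict: "time": time; "qpos": joint angles; "joint_velocities": joint speeds; "joint_torque": joint torques, N m; "tcp_pos": TCP position; "orientation": TCP orientation; "force": force on the tool from outside, world axes, zero at the start; "torque": the same for the moment, N m; "opening": finger opening in m; "gripper_force": force on a finger pad.
Only numpy, scipy, OpenCV 4.12 (cv2) and the standard library are available. Lean on these libraries where they do the work, as an engineer would, in place of code of your own. Each camera call takes 0.05 s, during which the arm holds its last target. There are 200 camera calls.

TASK

The square dark-wood pepper mill is nearly empty. Stand it upright and fully home in either square well of the wooden caddy, where it cannot turn, and only then unscrew its metal cap and lift it off; nothing on the outside shows whether the cap has an ordinary or a left-hand thread, so try it both ways and go the way that gives. Finish while still holding the cap level in the gripper, a few centimetres straight above the open mill, with the mill still home in the caddy and with the pale salt mill closed and everything else left where it stands.

Things in the scene. Friction and masses are not known exactly. Their poses are not given: they have to be found in the camera images.
- pepper_mill: Dark-wood square mill, 46 x 46 mm, 118 mm high to its shoulder, 152 mm with its cap; clear window with a little black pepper; 0.2 to 0.42 kg, loose. Origin at the centre of its underside, x and y square to its sides, z up. Grip it across the body below the cap. Standing loose it turns along with its cap.
- salt_mill: Pale-wood square mill with white salt in its window, otherwise the same as the pepper mill, 0.3 kg. Origin at the centre of its underside. To be left closed where it stands.
- pepper_mill_neck (a point): Centre of the pepper mill's shoulder, 118 mm above its underside: the origin of its cap lies here while it is closed. The filler neck (26 mm across, 16 mm high, three lugs) rises from here inside the cap.
- salt_mill_neck (a point): The same point of the salt mill.
- cap_a: One of two identical metal screw caps, 39 mm across, 34 mm high (upper 16 mm: solid knurled grip), 60 g, orange index line on top along its x, which points along its mill's x while closed. Origin at the centre of its lower rim, z up. cap_a and cap_b sit on the two mills, either way round. One has an ordinary thread, the other a left-hand one.
- cap_b: The other cap. Either cap, turned on its mill the tightening way, stops dead within 4 degrees; the loosening way it runs freely to a stop at about 85 degrees and lifts straight off from 44 degrees on (65 is a good middle). It need not be raised while turning. A free cap drags with less than 0.2 N m; 0.3 N m or more means the stop.
- caddy: Wooden mill caddy, 66 x 128 mm, 46 mm high, fixed to the worktop: two square wells side by side along its y axis. Origin at the centre of its underside, x and y along its sides. The walls are 8 mm thick, the divider 12 mm; the top 4 mm of every well mouth is chamfered outward at 45 degrees.
- well_0 (a point): Centre of the floor of the well on the caddy's +y side, 6 mm above the worktop. Each well is 50 x 50 mm, square with the caddy, and 40 mm deep; a mill in it has 2 mm of play all round and can turn about 5 degrees either way.
- well_1 (a point): The same for the well on the caddy's -y side.
- ramekin: White ramekin, 74 mm across, 38 mm high, behind the caddy; leave it. Origin at the centre of its underside.
- teaspoon: Teaspoon, 138 mm long, 12 mm high, lying behind the mills; leave it. Origin under its middle, x along it.
Things that resemble listed ones, but are neither listed nor needed, are in the scene too. What is shaped like the pepper_mill but blue or yellow is not meant.

How it is judged:
On the way:
1. the pepper mill stands upright and home in a well of the caddy with its cap still screwed on ((horizontal distance between pepper_mill and well_0 below 0.006 m or horizontal distance between pepper_mill and well_1 below 0.006 m) and z of pepper_mill in the frame of caddy below 0.01 m and angle between pepper_mill's own z axis and vertical below 0.06 rad and ((distance between cap_a and pepper_mill_neck below 0.006 m and angle between the x axis of cap_a and the x axis of pepper_mill, either way round below 0.4 rad) or (distance between cap_b and pepper_mill_neck below 0.006 m and angle between the x axis of cap_b and the x axis of pepper_mill, either way round below 0.4 rad))), for 0.3 s.
At the end, for the whole second after the job is handed in: The pepper mill is home in a well (within 6 mm of its middle, foot within 4 mm of its floor, upright); its cap is gripped, still and level, at least 20 mm above its seat and within 50 mm sideways of the neck, touching the mill no more; the salt mill's cap is still screwed on ((horizontal distance between pepper_mill and well_0 below 0.006 m or horizontal distance between pepper_mill and well_1 below 0.006 m) and z of pepper_mill in the frame of caddy below 0.01 m and angle between pepper_mill's own z axis and vertical below 0.06 rad and ((z of cap_a in the frame of pepper_mill above 0.138 m and horizontal distance between cap_a and pepper_mill_neck below 0.05 m and height (world z) of cap_a below 0.32 m and angle between cap_a's own z axis and vertical below 0.25 rad and contact force between the fingers and cap_a above 1 N and contact force between cap_a and pepper_mill below 0.1 N and linear speed of cap_a below 0.03 m/s and (distance between cap_b and salt_mill_neck below 0.006 m and angle between the x axis of cap_b and the x axis of salt_mill, either way round below 0.4 rad)) or (z of cap_b in the frame of pepper_mill above 0.138 m and horizontal distance between cap_b and pepper_mill_neck below 0.05 m and height (world z) of cap_b below 0.32 m and angle between cap_b's own z axis and vertical below 0.25 rad and contact force between the fingers and cap_b above 1 N and contact force between cap_b and pepper_mill below 0.1 N and linear speed of cap_b below 0.03 m/s and (distance between cap_a and salt_mill_neck below 0.006 m and angle between the x axis of cap_a and the x axis of salt_mill, either way round below 0.4 rad)))); the arm keeps its last pose, push and grip.
It fails at once if the salt mill is shifted more than 25 mm or tipped (distance of salt_mill from where it was at the start of the episode above 0.025 m or angle between salt_mill's own z axis and vertical above 0.3 rad).
It fails at once if the pepper mill falls over (angle between pepper_mill's own z axis and vertical above 0.6 rad).
It fails at once if the ramekin or the teaspoon is shifted more than 30 mm (distance of any of ramekin, teaspoon from where it was at the start of the episode above 0.03 m).
It also fails if it takes over 64 s, if anything falls off the work surface, if the arm or the gripper's body presses on something with over 40 N, if the wrist force passes 120 N, or if a joint passes its speed limit or range.

## Working session

There is one attempt and no reset: what is moved stays moved. The work goes in short steps, each a Python script; the robot and the scene stay as the last script left them, time stands still between calls to the robot, and variables do not carry over. Pictures are saved under pics/ and viewed, at most 10 in all, crops included, and the job is handed in when it is done.

```bash
mkdir -p pics; ls; cat > h.py <<'E'
import numpy as np, cv2
from cell import env, kin, camera, calibration, job
def cal(n):
    c=calibration(n); R=cv2.Rodrigues(np.array(c["rvec"],float))[0]; return c,R,np.array(c["tvec"],float).ravel()
def rays(n,px,C=None):
    c,R,t=C or cal(n); K=np.array([[c["fx"],0,c["cx"]],[0,c["fy"],c["cy"]],[0,0,1]])
    d=cv2.undistortPoints(np.array(px,float).reshape(-1,1,2),K,np.array([c["k1"],0,0,0,0.])).reshape(-1,2)
    d=np.c_[d,np.ones(len(d))]; return -R.T@t, d@R
def onplane(n,px,z,C=None):
    o,d=rays(n,px,C); return o+d*((z-o[2])/d[:,2])[:,None]
def cloud(n,dep,C=None):
    v,u=np.nonzero(dep>0); o,d=rays(n,np.c_[u,v],C); P=np.full(dep.shape+(3,),np.nan); P[v,u]=o+d*dep[v,u][:,None]; return P
def quat(yaw): # tool down, tool y at world angle yaw+90deg
    # Rx(pi) then Rz(yaw)
    return [0,np.cos(yaw/2),np.sin(yaw/2),0]
E
python3 - <<'E'
from h import *
for n in("scene","top"):
    p,d=camera(n); cv2.imwrite(f"pics/{n}0.png",p); np.save(f"pics/{n}0.npy",d)
    c,R,t=cal(n); print(n,c["fx"],-R.T@t, R[2])
s=env.get_state(); print(s["time"],s["orientation"],s["force"],env.nose_length)
E
```

```text
pics
scene 526.1806736559471 [ 0.26419558 -0.7344175   0.93358418] [ 0.27754067  0.58487423 -0.76216357]
top 473.1098674587167 [ 0.30473091 -0.17795637  0.96587022] [ 0.3127695   0.10317654 -0.94420858]
0.1 [-3.55810870e-05  1.29490483e-01  9.91580331e-01 -8.12536261e-04] [ 0.46961087 -0.08567924 -0.37630662] 0.0726
```

View pics/scene0.png

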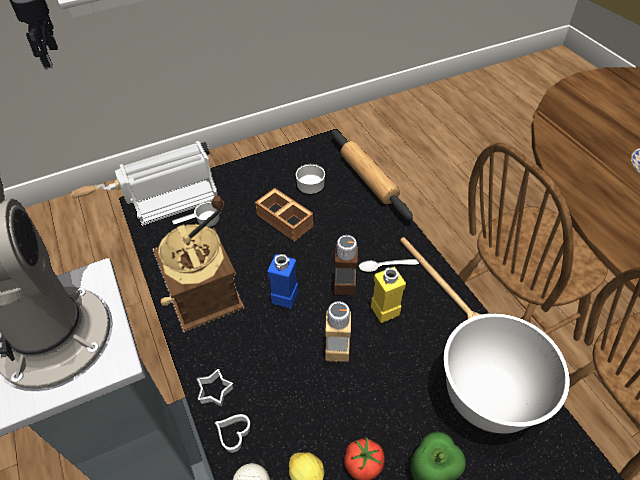

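View pics/top0.png

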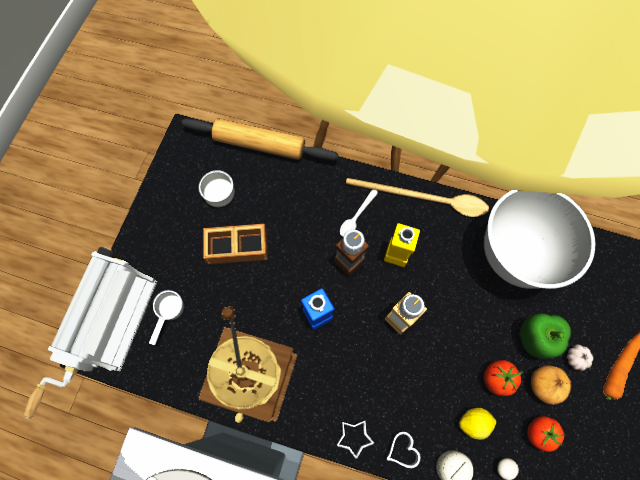

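```bash
cat > m.py <<'E'
from h import *
for n,cs in (("top",dict(caddy=(235,243),pep=(352,248),salt=(408,310),yel=(403,243),blue=(318,308))),("scene",dict(caddy=(285,214),pep=(346,250),salt=(338,325),yel=(388,290),blue=(283,275)))):
    img=cv2.imread(f"pics/{n}0.png"); P=cloud(n,np.load(f"pics/{n}0.npy"))
    for k,(u,v) in cs.items():
        w=42; Q=P[v-w:v+w,u-w:u+w].reshape(-1,3); Q=Q[~np.isnan(Q[:,0])]
        c0=P[v-2:v+3,u-2:u+3].reshape(-1,3); c0=np.nanmean(c0,0)
        Q=Q[np.hypot(*(Q[:,:2]-c0[:2]).T)<(.1 if k=="caddy" else .055)]
        for lo,hi in ([(.041,.052)] if k=="caddy" else [(.11,.124),(.147,.158)]):
            q=Q[(Q[:,2]>lo)&(Q[:,2]<hi)]
            if len(q)<8: print(n,k,lo,len(q)); continue
            r=cv2.minAreaRect((q[:,:2]*1000).astype(np.float32)); print(n,k,lo,len(q),np.round(r[0],1),np.round(r[1],1),round(r[2],1),"z",np.median(q[:,2]).round(4))
E
python3 m.py; python3 - <<'E'
import cv2,numpy as np
a=cv2.imread("pics/top0.png")[215:345,290:450]
b=cv2.imread("pics/scene0.png")[170:370,240:420]
cv2.imwrite("pics/c.png",np.hstack([cv2.resize(a,(400,325),interpolation=2),cv2.resize(b,(400,444))[:325]]) )
E
```

```text
top caddy 0.041 738 [558.   81.6] [ 67.9 126.5] 20.8 z 0.0442
top pep 0.11 210 [ 595.2 -155.7] [45.6 46.4] 61.1 z 0.1167
top pep 0.147 339 [ 595.8 -155.9] [37.  38.9] 70.6 z 0.1512
top salt 0.11 229 [ 509.1 -289. ] [45.5 46.7] 60.2 z 0.1168
top salt 0.147 388 [ 509.3 -288.7] [38.4 39.3] 32.3 z 0.151
top yel 0.11 448 [ 641.6 -248.9] [46.2 46.3] 88.9 z 0.117
top yel 0.147 0
top blue 0.11 533 [ 468.  -125.5] [46.9 46.2] 46.6 z 0.1172
top blue 0.147 0
scene caddy 0.041 509 [559.7  79.2] [ 69.7 130.6] 22.1 z 0.0447
scene pep 0.11 201 [ 597.1 -160.9] [46.5 44.6] 62.6 z 0.1172
scene pep 0.147 250 [ 597.1 -159.5] [37.  36.9] 8.2 z 0.152
scene salt 0.11 249 [ 510.3 -292.4] [46.2 45.4] 60.0 z 0.117
scene salt 0.147 345 [ 510.5 -292. ] [37.6 38.9] 45.9 z 0.1518
scene yel 0.11 385 [ 643.4 -252.8] [46.5 47.5] 88.7 z 0.1175
scene yel 0.147 0
scene blue 0.11 362 [ 470.1 -129.5] [47.8 46.3] 45.8 z 0.1178
scene blue 0.147 0
```

View pics/c.png

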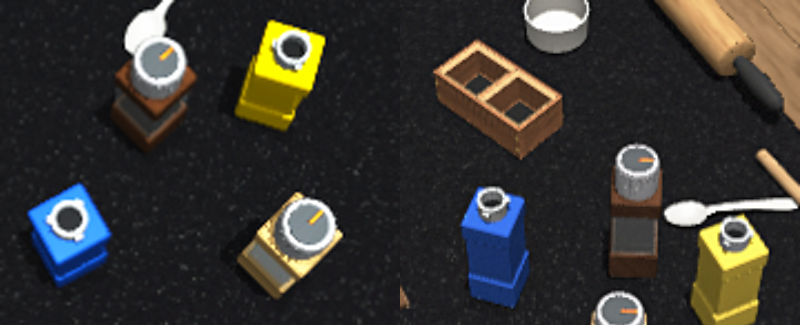

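```bash
python3 - <<'E'
from h import *
for nm,p,ys in (("pick",[.596,-.157,.16],[151.5,-28.5,61.5,-118.5]),("place",[.569,.052,.17],[111.5,-68.5,21.5,201.5,66,-24])):
    for y in ys:
        q=kin.inverse_kinematics(p,quat(np.radians(y))); print(nm,y,None if q is None else np.round(q,2))
q=quat(np.radians(151.5))
env.reach([.596-.03,-.157,.40],q)
C=cal("wrist"); p,d=camera("wrist"); np.save("pics/w1.npy",d); cv2.imwrite("pics/w1.png",p)
P=cloud("wrist",d,C); np.save("pics/w1P.npy",P); print(env.get_state()["time"],-C[1].T@C[2],C[1][2],env.get_state()["force"])
q=[.56,.08,.40]; env.reach(q,quat(np.radians(111.5)))
C=cal("wrist"); p,d=camera("wrist"); cv2.imwrite("pics/w2.png",p)
np.save("pics/w2P.npy",cloud("wrist",d,C)); print(env.get_state()["time"],-C[1].T@C[2],C[1][2],np.round(env.get_state()["qpos"],2))
a=cv2.imread("pics/w1.png");cv2.imwrite("pics/w12.png",cv2.resize(np.hstack([a,p]),(800,300)))
E
```

```text
pick 151.5 [-0.29  0.63  0.63  1.85 -0.49  0.82  1.66]
pick -28.5 [-0.54  0.83  1.06  1.86 -0.88  1.   -1.16]
pick 61.5 [-0.49  0.78  0.97  1.86 -0.79  0.94  0.34]
pick -118.5 [ 0.84  0.77 -0.99  1.77  0.75  1.03  2.21]
place 111.5 [-0.58  0.52  0.5   1.95 -0.35  0.76  0.49]
place -68.5 [-1.01  0.92  1.27  1.97 -1.02  1.1  -2.05]
place 21.5 [-0.7   0.56  0.67  1.95 -0.48  0.79 -0.95]
place 201.5 [-0.41  0.48  0.27  1.93 -0.18  0.75  1.91]
place 66 [-0.65  0.54  0.59  1.95 -0.42  0.78 -0.23]
place -24 [-1.01  0.92  1.27  1.97 -1.02  1.1  -1.27]
3.3167 [ 0.4995933  -0.11939546  0.46905487] [ 0.26029193 -0.14112155 -0.95516115] [-0.55183122  0.01928138 -0.55735609]
4.3583 [0.53214152 0.15018742 0.4693418 ] [ 0.1086871  -0.27691913 -0.95472662] [-1.12  0.38  1.15  1.75 -0.36  1.25  0.5 ]
```

View pics/w12.png

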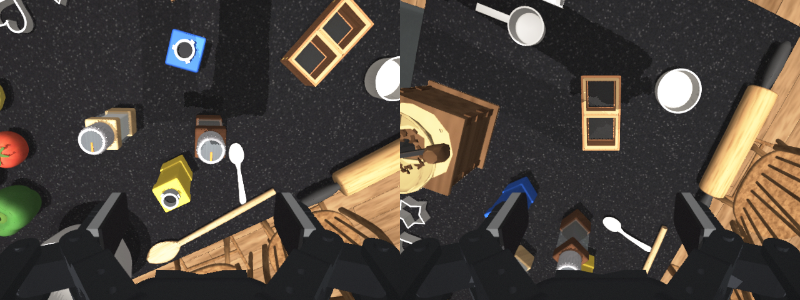

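```bash
python3 - <<'E'
import numpy as np,cv2
for f,ks in (("w1",dict(pep=(596,-157,.055),caddy=(559,81,.1))),("w2",dict(caddy=(559,81,.1)))):
    Q=np.load(f"pics/{f}P.npy").reshape(-1,3); Q=Q[~np.isnan(Q[:,0])]
    for k,(x,y,r) in ks.items():
        q0=Q[np.hypot(Q[:,0]-x/1e3,Q[:,1]-y/1e3)<r]
        for lo,hi in ([(.042,.052)] if k=="caddy" else [(.112,.124),(.147,.16)]):
            q=q0[(q0[:,2]>lo)&(q0[:,2]<hi)]
            R=cv2.minAreaRect((q[:,:2]*1000).astype(np.float32)); print(f,k,lo,len(q),np.round(R[0],1),np.round(R[1],1),round(R[2],1),"z",np.median(q[:,2]).round(4))
E
```

```text
w1 pep 0.112 770 [ 596.  -156.3] [46.1 45.7] 60.6 z 0.1168
w1 pep 0.147 1656 [ 596.  -156.5] [38.7 39.1] 72.0 z 0.1513
w1 caddy 0.042 3277 [558.1  81.8] [ 66.8 129.6] 21.6 z 0.0444
w2 caddy 0.042 2773 [558.6  81.8] [ 66.1 127.3] 21.6 z 0.0446
```

```bash
python3 - <<'E'
from h import *
q=quat(np.radians(150.8)); x,y=.596,-.1563
env.reach([x,y,.26],q)
print(env.movel([x,y,.160],.1,stop_force=8))
env.grip(.030,60); s=env.get_state(); print(s["opening"],s["gripper_force"],s["tcp_pos"],s["force"])
env.movel([x,y,.25],.1)
s=env.get_state(); print(s["opening"],s["force"],s["torque"])
wx,wy=.5698,.0530
env.movel([wx,wy,.25],.12,rot=quat(np.radians(111.6)))
s=env.get_state(); print(s["time"],s["tcp_pos"],s["qpos"].round(2) if hasattr(s["qpos"],"round") else s["qpos"],s["force"])
p,d=camera("scene"); cv2.imwrite("pics/s2.png",cv2.resize(p[130:330,200:460],None,fx=2.5,fy=2.5))
E
```

```text
False
0.045137542344774025 53.78109276294708 [ 0.59618019 -0.1565749   0.16060179] [-1.08194103 -0.03222438  3.91259125]
0.04533798538954513 [ 1.76234120e-01  3.43478273e-04 -5.55265397e+00] [-0.01742674  0.02335705 -0.00561387]
10.0 [0.56982459 0.05235643 0.25009153] [-0.93  0.56  1.01  1.91 -0.56  1.    0.71] [-0.20516457  0.63655331 -3.87356175]
```

View pics/s2.png

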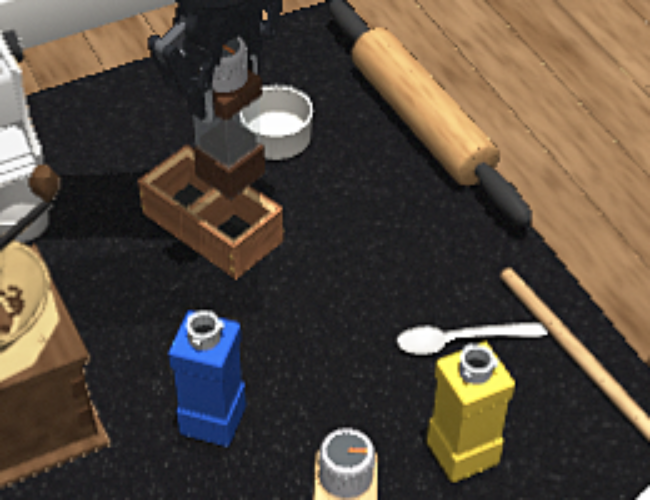

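Mill held upright over the near well (about pixel 230,160 in the crop), cap on, square with the caddy. Lowering under force watch.

```bash
python3 - <<'E'
from h import *
wx,wy=.5698,.0530
env.movel([wx,wy,.212],.1)
hit=env.movel([wx,wy,.164],.04,stop_force=12)
s=env.get_state(); print(hit,s["time"],s["tcp_pos"],s["force"],s["torque"])
E
```

```text
True 11.6333 [0.56962057 0.05290493 0.16660081] [-1.78797765  0.49483357  6.41226116] [0.05552355 0.18209627 0.06360248]
```

```bash
python3 - <<'E'
from h import *
wx,wy=.5698,.0530
env.grip(.085); 
env.movel([wx,wy,.30],.15)
env.movel([.56+.03,-.02,.36],.2)
C=cal("wrist"); p,d=camera("wrist"); cv2.imwrite("pics/w3.png",p); P=cloud("wrist",d,C)
Q=P.reshape(-1,3);Q=Q[~np.isnan(Q[:,0])]; Q=Q[np.hypot(Q[:,0]-wx,Q[:,1]-wy)<.055]
for lo,hi in((.115,.132),(.152,.166)):
    q=Q[(Q[:,2]>lo)&(Q[:,2]<hi)]
    if len(q)>5:
        R=cv2.minAreaRect((q[:,:2]*1000).astype(np.float32)); print(lo,len(q),np.round(R[0],1),np.round(R[1],1),round(R[2],1),np.median(q[:,2]))
print(env.get_state()["time"])
E
```

```text
0.115 1107 [569.   52.7] [46.1 45.4] 21.2 0.12274979079809945
0.152 2915 [569.3  52.3] [39.4 39. ] 57.6 0.15729377205682543
13.8417
```

View pics/w3.png

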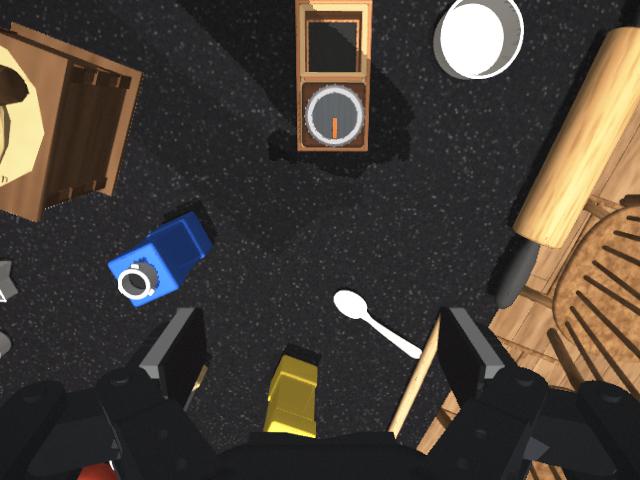

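```bash
cat > turn.py <<'E'
from h import *
def yawdeg():
    w,x,y,z=env.get_state()["orientation"]; return np.degrees(2*np.arctan2(y,x))
def turn(sgn,total,q0,t0,step=2,lim=.3):
    """turn joint 7 from q0 by sgn*total deg in steps; stop at torque lim; returns degrees reached"""
    q=np.array(q0,float); tr=[]
    for k in np.arange(step,total+.01,step):
        q[6]=q0[6]+sgn*np.radians(k); env.goto_joints(list(q)); s=env.get_state()
        tz=s["torque"][2]-t0; tr.append(round(float(tz),2))
        if abs(tz)>lim: break
    print(sgn,k,tr,"yaw",yawdeg(),"opening",s["opening"],"t",s["time"],"F",np.round(s["force"],1)); return k
E
python3 - <<'E'
from turn import *
x,y=.5692,.0526
env.movel([x,y,.27],.2)
print(env.movel([x,y,.204],.08,stop_force=8))
t=env.get_state()["torque"]; env.grip(.028,60)
s=env.get_state(); print(s["opening"],s["gripper_force"],s["torque"],t,s["force"],np.round(s["qpos"],2),yawdeg())
q0=np.array(s["qpos"]); k=turn(-1,16,q0,s["torque"][2])
E
```

```text
False
0.03750277206658193 59.63757185130817 [0.05437702 0.35391645 0.01111882] [-0.02592919 -0.00472737 -0.01314839] [-1.77771707  0.65234704  5.14461877] [-0.88  0.61  0.95  1.94 -0.62  0.92  0.76] 111.61992688009
-1 16.0 [-0.02, -0.05, -0.01, -0.09, -0.02, -0.04, -0.03, 0.04] yaw 95.69734301161643 opening 0.03699064324762687 t 18.0583 F [0.6 0.4 3.3]
```

```bash
python3 - <<'E'
from turn import *
s=env.get_state(); turn(-1,52,np.array(s["qpos"]),.011,step=4)
p=s["tcp_pos"]; x,y,z=env.get_state()["tcp_pos"]
print(np.round([x,y,z],4))
p,d=camera("scene"); cv2.imwrite("pics/s4.png",cv2.resize(p[130:260,220:390],None,fx=4,fy=4))
C=cal("top"); p,d=camera("top"); cv2.imwrite("pics/t4.png",p)
E
```

```text
-1 52.0 [-0.03, 0.0, -0.06, -0.05, -0.1, -0.03, -0.02, 0.02, -0.04, -0.07, -0.05, -0.05, -0.06] yaw 43.89847007216978 opening 0.03737142229529094 t 21.3083 F [ 0.5 -0.1  2.1]
[0.5695 0.0526 0.2046]
```

View pics/s4.png

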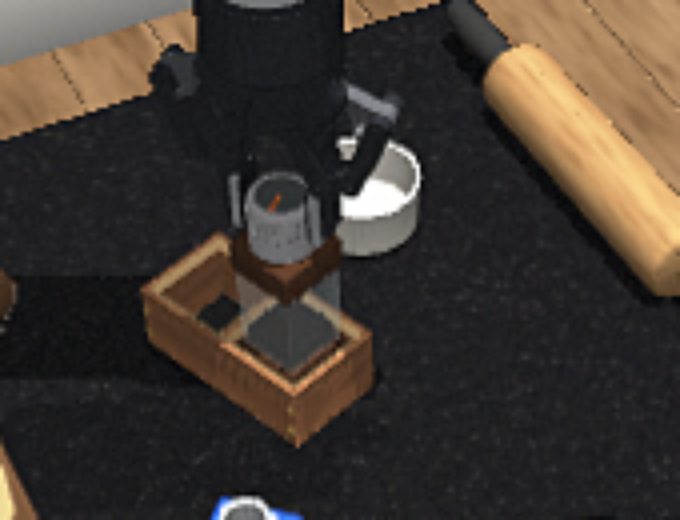

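The crop shows the mill square in the well, with the cap's line (about 275,200) turned with the gripper. I'll lift gently and check that the mill stays.

```bash
python3 - <<'E'
from turn import *
x,y,z=env.get_state()["tcp_pos"]
print(env.movel([x,y,z+.006],.03,stop_force=6), env.get_state()["force"])
print(env.movel([x,y,z+.022],.04,stop_force=6), env.get_state()["force"],env.get_state()["tcp_pos"])
p,d=camera("scene"); cv2.imwrite("pics/s5.png",cv2.resize(p[130:260,220:390],None,fx=4,fy=4))
E
```

```text
False [ 0.13889165 -0.36058591 -0.8681045 ]
False [ 0.42363788  0.25920937 -1.08178692] [0.56941534 0.05266353 0.22669045]
```

View pics/s5.png

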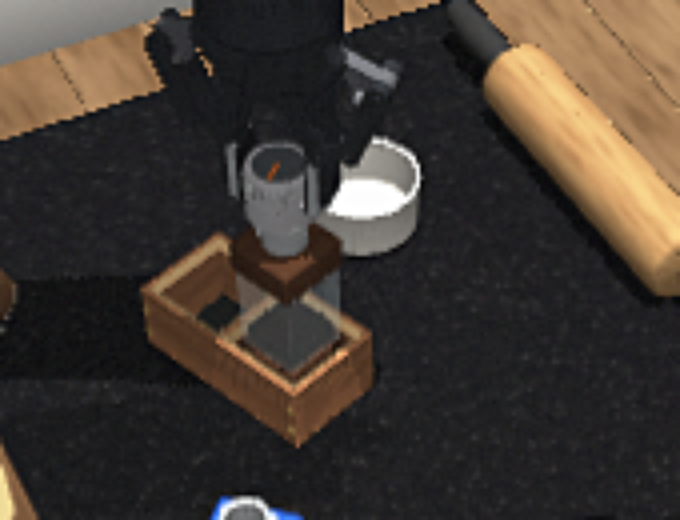

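The cap is off its seat: the neck shows under it at about (283,238) and the mill is unmoved. I'll raise it a little more, check, and hand in.

```bash
python3 - <<'E'
from turn import *
x,y,z=env.get_state()["tcp_pos"]
env.movel([x,y,.246],.05); env.dwell(.5)
s=env.get_state(); print(s["time"],s["tcp_pos"],s["opening"],s["gripper_force"],np.abs(s["joint_velocities"]).max())
p,d=camera("scene"); P=cloud("scene",d); Q=P.reshape(-1,3); Q=Q[np.hypot(Q[:,0]-x,Q[:,1]-y)<.04]
for a,b in((.112,.13),(.185,.21)):
    q=Q[(Q[:,2]>a)&(Q[:,2]<b)]; print(len(q),np.median(q,0).round(4))
if s["gripper_force"]>20 and s["opening"]>.03: print(job.job_done())
E
```

```text
23.4 [0.56930288 0.05266018 0.24592353] 0.0369895694051499 60.01647538581892 0.0030672442583258553
296 [0.5646 0.039  0.1229]
376 [0.5666 0.043  0.1989]
the job is handed in; nothing more can be done
None
```

The pepper mill is home in the caddy's -y well, and its cap, which came off turning clockwise (a left-hand thread), is held level about 41 mm above its seat; the salt mill and everything else were not touched. I tried only clockwise, as it turned 68 degrees without reaching a stop; the job was handed in at 23.4 s, with no verdict returned.

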